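# Brace the jar in the crate well and unscrew its tight cap

## Task

Open the amber spares jar: stand it upright in the square well on the lid of the blue crate, so that the well keeps it from turning, then unscrew its tight red cap anticlockwise. As soon as the thread lets go (well before half a turn), stop turning and lift the cap straight up, leaving the jar standing in the well, and finish while still holding the cap level over the jar, clear of it by a finger's breadth (about 2 cm) above the mouth. Keep the jar upright and leave the shuttlecock cup, the shuttle tube and the sunglasses case where they are.

Things in the scene. Friction and masses are not known exactly. Their poses are not given: they have to be found in the camera images.
- jar: Loose amber jar, about 0.3 kg: square body 62 x 62 mm, 62 mm tall, edges rounded 4 mm, shoulder up to 66 mm, round neck 40 mm across, mouth (rim) at 93 mm. Origin: centre of its underside; z up, x and y square to its flat sides. Starts on the tiles at any yaw with its cap screwed tight; can be carried by the cap.
- cap: Loose red screw cap, round, 58 mm across, 28 mm tall, flat top, about 50 g. Origin: centre of its lower edge; z up. Screwed tight, its origin is 72 mm above the jar's and its x axis lies along the jar's x. A sprung seal presses on the rim (15 N): it takes up to about 0.6 N m to turn, and an unbraced jar turns along.
- cap_mark (a point): Outer end of the white line on the cap's top, on its +x side, 29 mm from the axis, 28 mm above the cap's origin. Three thread lugs: turned anticlockwise from above by 0.95 rad relative to the jar (height may stay constant) the cap is free to lift straight off; 1.05 to 1.6 rad is good; at 1.7 rad the lugs meet the next stops.
- crate: Blue plastic crate with a grey snap latch on its far side, fixed to the ledge: 160 x 220 mm, lid top 85 mm above the tiles. Origin: centre of its underside; the latch is on its +x side. In the middle of the lid stands a white square collar, the well.
- well (a point): Centre of the well's floor, on the lid 85 mm above the tiles. The well is 70 x 70 mm inside, sides along the crate's x and y; its white walls reach about 25 mm above this floor and flare at the top. The jar has 4 mm to spare on each side, fits in any of four quarter-turns, and can twist about 0.14 rad either way.
- shuttle_cup: Bystander: stainless cup 80 mm across and 95 mm tall, with three stacked shuttlecocks standing out of it to 160 mm. Origin: centre of its underside.
- shuttle_tube: Bystander: white standing shuttle tube with green bands, 68 mm across, 200 mm tall. Origin: centre of its underside.
- glasses_case: Bystander: black sunglasses case, 65 x 160 mm, 42 mm tall, lying flat. Origin: centre of its underside; long side along its y.
There are look-alikes about, which are no part of the job. Of the things shaped like the jar, the amber one is meant. Of the things shaped like the cap, the red one is meant.

How it is judged:
By the outcome, as a careful person would: the job done as asked, in the order asked, and still so for the second after the job is handed in, while the arm keeps its last pose, push and grip.
It also fails if it takes over 42 s, if anything falls off the work surface, if the arm or the gripper's body presses on something with over 40 N, if the wrist force passes 120 N, or if a joint passes its speed limit or range.

## Robot

A 7-joint arm with a two-finger parallel gripper is mounted at the origin on the work surface. World frame = base frame: x ahead of the robot, y to its left, z up, the work surface at z = 0. Lengths are in m, angles in rad, forces in N, time in s.
With the tool pointing down it reaches from about 0.4 to 0.85 m from the base axis. Payload 10.4 kg.
Tool frame: the origin (TCP) lies between the finger pads; the fingertips stand 8 mm ahead of it and the grasp point (between the pads) lies 11 mm behind it; z points along the fingers, y is the direction in which the jaws open and shut (so a half turn about z gives the same grasp; the last joint's range is limited). The gripper opens to 85 mm and grips with 20 to 120 N. Pads are 22 mm wide; open, the fingers measure 114 mm over their backs; the gripper's body (76 mm by 85 mm) begins 54 mm behind the grasp point. The pads swing forward as they close: fully open they stand 13 mm farther back than shut.
Start: joints at [1.296, 0.332, -0.065, 1.46, 0.022, 1.35, -0.088], TCP at [0.156, -0.605, 0.239] pointing down, gripper open.
Joint ranges: [-2.6, 2.6], [-0.5, 2.12], [-1.47, 1.34], [0.16, 2.42], [-1.27, 4.41], [0.06, 2.06], [-2.6, 2.6]. Speed limits (rad/s): [2.22, 2.22, 2.79, 2.79, 3.14, 3.14, 3.14].

## Interface

Orientations are given as a unit quaternion [x, y, z, w].
In Python, from workcell import manip, camera, camera_params, trace, place_of gives the robot as it stands. The module is installed in compiled form; this text tells all that it offers.
- The arm moves only by the tool move_arm, never from a script. Its argument "steps" is a list of rows, each an object with "offset": the shift along the tool's x, y, z scaled (see below), a list of three; "delta_rot": the turn, a rotation vector about the tool's x, y, z scaled (see below), a list of three. In form: [{"offset": [dx, dy, dz], "delta_rot": [wx, wy, wz]}, ...]. A call has 1 to 20 rows; each row is the pose to reach, as a shift and turn from the pose commanded when the call began, along the tool's axes at that moment; what a row does not reach only later rows make up. The controller multiplies each number of a shift by 0.15 m and each number of a turn by 90 degrees. A row lasts 1/12 s, in which the tool goes at most 41.7 mm and 7.16 degrees, less where a joint would pass 70% of its speed; a pose out of reach is approached as far as the arm can. A call with a number of a shift or a turn outside -1 to 1 is refused whole. A call with a gripper value outside its range is refused whole. "hand" is the gripper's target within -1 to 1 (fully open at 1, half-way at 0, shut at -1), set as the call begins (left out, the last holds). The fingers move at their own pace and stop on an object; "squeeze" is the grip in N (left out, the last holds). Time passes only in rows, so rows that repeat a pose let the fingers close. It gives the time, the measured TCP pose, the force and the opening at its end, in the units of the state.
- manip.get_obs(): the state, without advancing time (a new reading comes with each control period).
- camera(name): name is "scene" or "side" or "wrist"; returns the picture (480x640x3 uint8, red, green, blue); there is no depth.
- camera_params(name): a dict with "fovy" (degrees; the focal length in pixels is half the picture's height over the tangent of half this angle, whatever the lens; pixels are square), "cx", "cy" (the principal point, pixels), "D" ([k1, k2, p1, p2, k3] as OpenCV has them; the pictures are not rectified), "world_from_camera" (4x4, takes a point from camera to world coordinates). Camera axes: x right, y down, z forward; pixel columns grow to the right and rows downward; lengths in m; the calibration is good to about 2 mm. A picture is of the moment at which its call begins: read the wrist's pose just before it. camera_params takes no time and is no camera call; for the wrist camera it gives the pose at the moment of the call.
- manip.hand_in(): hands the job in, once; it reports no verdict.
Trained networks look in the newest picture that a camera, given by its name, has taken for a name from the list of things; names that differ only in an ending like _2 or _b are one class to them, and where a whole thing is asked for, a point or a joint stands for the part that bears it (a point fixed in the world has none). Each returns a list of dicts, best first, with "p" (0 to 1); they miss things now and then, are a little off and sometimes report something else, mostly with a low value. They report only what shows in the picture. A call takes as long as a camera call. They do not tell look-alikes from the thing itself.
- trace(camera, label): "mask" (480x640 bool, what is visible of it) and "extent" ([left, top, right, bottom] in pixels, round what is visible of it).
- place_of(camera, label): "uv" ([column, row] in pixels: a listed point, or the origin of a listed thing).
The state is a dict: "clock": time; "joint_pos": joint angles; "joint_velocities": joint speeds; "tau": joint torques, N m; "position": TCP position; "ee_rot": TCP orientation; "ft_force": force on the tool from outside, world axes, zero at the start; "torque": the same for the moment, N m; "grip_width": opening from 0.0 (shut) to 1.0 (fully open).
Only numpy, scipy, OpenCV 4.12 (cv2) and the standard library are available. Lean on these libraries where they do the work, as an engineer would, in place of code of your own. Each camera call takes 0.05 s, during which the arm holds its last target.

## Working session

There is one attempt and no reset: what is moved stays moved. The work goes in short steps, Python scripts to look and compute and a tool call to move; the robot and the scene stay as the last step left them, time stands still between calls to the robot, and variables do not carry over. Pictures are saved under pics/ and viewed, and the job is handed in when it is done.

Besides the shell and the picture viewer there is one more tool, called after "Emit:" as name([rows], argument=value, ...), one row to a line, values as JSON. move_arm: Moves the arm, as the interface text tells. Its arguments: {"type":"object","properties":{"steps":{"type":"array"},"hand":{"type":"number"},"squeeze":{"type":"number"}},"required":["steps"]}

```bash
mkdir -p pics
python3 - <<'E'
from workcell import manip,camera,camera_params
import cv2
print(manip.get_obs())
for n in ["scene","side","wrist"]:
    p=camera_params(n); print(n,p)
    cv2.imwrite(f"pics/{n}0.png",camera(n)[:,:,::-1])
E
```

```text
{'clock': 0.0, 'joint_pos': array([ 1.29642224,  0.33288829, -0.06469742,  1.46092606,  0.02156554,
        1.34990594, -0.08849583]), 'joint_velocities': array([-0.00152851, -0.00060428, -0.00152743,  0.00017061, -0.00062919,
        0.00126377, -0.00014194]), 'tau': array([-3.92084462e-05, -6.25451803e+01,  4.86759015e-02, -3.91608024e+01,
        1.61008607e-02,  9.84968792e-03,  2.03023961e-05]), 'position': array([ 0.1556164 , -0.60494404,  0.23851294]), 'ee_rot': array([ 9.92085500e-01,  1.25562126e-01, -1.06496978e-04, -7.09023462e-04]), 'ft_force': array([-1.05963532,  0.44638063,  0.47144721]), 'torque': array([-0.037076  , -0.01578026, -0.00508664]), 'grip_width': 1.0037312654383879}
scene {'fovy': 43.365056271142066, 'cx': 320.3725303799789, 'cy': 240.38907396144924, 'D': array([-0.13317167,  0.        ,  0.        ,  0.        ,  0.        ]), 'world_from_camera': array([[ 0.39698995,  0.74904026, -0.53041274,  1.48863766],
       [ 0.91779274, -0.3192859 ,  0.236036  , -0.40348598],
       [ 0.00744716, -0.58051288, -0.81421701,  1.41131919],
       [ 0.        ,  0.    
[... 190 characters left out ...]
     ]), 'world_from_camera': array([[-0.6671803 , -0.40585051,  0.62462454,  0.01346082],
       [-0.74458307,  0.33904106, -0.57501931,  0.57236779],
       [ 0.02159852, -0.84872641, -0.52839093,  0.62388441],
       [ 0.        ,  0.        ,  0.        ,  1.        ]])}
wrist {'fovy': 63.6436327661797, 'cx': 314.8217169704503, 'cy': 235.05746405934042, 'D': array([0.01744201, 0.        , 0.        , 0.        , 0.        ]), 'world_from_camera': array([[ 0.24812807, -0.92110359, -0.30000107,  0.23310598],
       [-0.96872642, -0.23633208, -0.07560603, -0.58567233],
       [-0.0012589 ,  0.30937894, -0.950938  ,  0.37229208],
       [ 0.        ,  0.        ,  0.        ,  1.        ]])}
```

View pics/scene0.png

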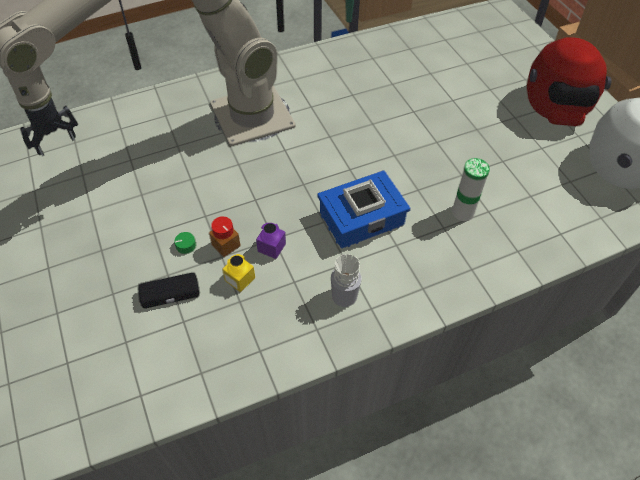

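View pics/side0.png

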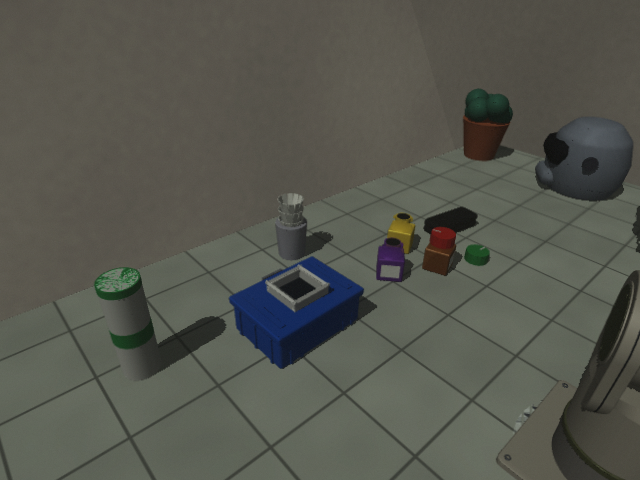

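View pics/wrist0.png

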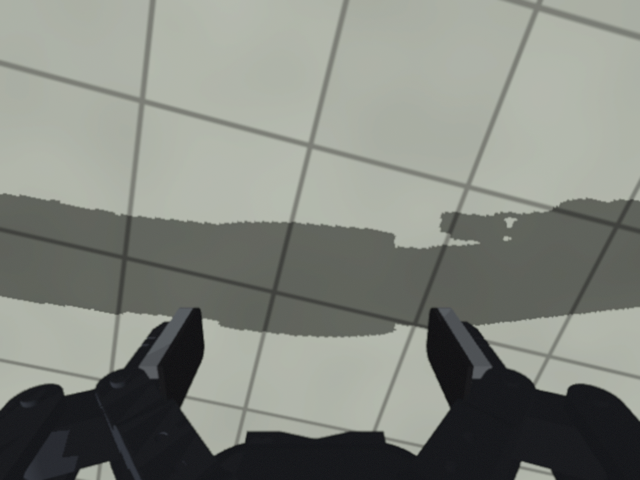

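The red-capped amber jar is at about (225,235) in scene and (440,250) in side. The crate's well is at (364,197) in scene and (298,287) in side. I'll localise them next.

```bash
cat > h.py <<'E'
from workcell import manip,camera,camera_params,trace,place_of
import numpy as np,cv2
from scipy.optimize import least_squares
from scipy.spatial.transform import Rotation as R
def KD(p):
    f=240/np.tan(np.radians(p['fovy']/2)); return np.array([[f,0,p['cx']],[0,f,p['cy']],[0,0,1]]),np.array(p['D'])
def proj(p,X):
    K,D=KD(p);T=np.linalg.inv(p['world_from_camera']);X=np.atleast_2d(X).astype(float)
    return cv2.projectPoints(X,cv2.Rodrigues(T[:3,:3])[0],T[:3,3],K,D)[0].reshape(-1,2)
def ray(p,uv):
    K,D=KD(p);q=cv2.undistortPoints(np.array([[uv]],float),K,D)[0,0];W=p['world_from_camera']
    return W[:3,3],W[:3,:3]@np.array([q[0],q[1],1])
def atz(p,uv,z):
    o,d=ray(p,uv);return o+d*(z-o[2])/d[2]
def tri(ps,uvs):
    X0=atz(ps[0],uvs[0],0.08)
    r=least_squares(lambda X:np.concatenate([proj(p,X)[0]-u for p,u in zip(ps,uvs)]),X0);return r.x,r.fun
E
python3 - <<'E'
from h import *
P={n:camera_params(n) for n in["scene","side"]}
for n in P: 
    im=camera(n)
    for l in ["jar","cap","cap_mark","well","crate","shuttle_cup","shuttle_tube","glasses_case"]:
        z={"jar":0,"cap":.072,"cap_mark":.1,"well":.085}.get(l,0)
        print(n,l,[(np.round(d['uv'],1),round(d['p'],2),np.round(atz(P[n],d['uv'],z),3)) for d in place_of(n,l)[:4]])
E
```

```text
scene jar [(array([242.1, 281.6]), 0.66, array([ 0.612, -0.247,  0.   ])), (array([270.4, 243.6]), 0.66, array([ 0.524, -0.13 , -0.   ])), (array([225.3, 247. ]), 0.65, array([ 0.484, -0.253,  0.   ]))]
scene cap [(array([222.5, 231.9]), 0.96, array([ 0.484, -0.252,  0.072])), (array([186.6, 242.5]), 0.8, array([ 0.479, -0.354,  0.072])), (array([172. , 294.6]), 0.53, array([ 0.624, -0.435,  0.072]))]
scene cap_mark [(array([171.2, 244. ]), 0.66, array([ 0.489, -0.395,  0.1  ]))]
scene well [(array([363.9, 202.8]), 0.86, array([0.553, 0.146, 0.085])), (array([223.4, 248.5]), 0.49, array([ 0.547, -0.269,  0.085]))]
scene crate [(array([361.1, 215.7]), 0.66, array([0.534, 0.152, 0.   ]))]
scene shuttle_cup [(array([344.6, 297.9]), 0.87, array([ 0.769, -0.01 ,  0.   ])), (array([225.7, 246.7]), 0.27, array([ 0.484, -0.252,  0.   ]))]
scene shuttle_tube [(array([464.3, 214.7]), 0.85, array([0.651, 0.439, 0.   ]))]
scene glasses_case []
side jar [(array([389.3, 272. ]), 0.65, array([ 0.546, -0.14 ,  0.   ])), (array([396.5, 245.5]), 0.62, array([ 0.614, -0.248,  0.   ])), (array([438.2, 2
[... 206 characters left out ...]
y([485.3, 247.1]), 0.82, array([ 0.382, -0.269,  0.1  ])), (array([435.7, 230.7]), 0.79, array([ 0.5  , -0.242,  0.1  ]))]
side well [(array([300.2, 293.3]), 0.77, array([0.54 , 0.147, 0.085]))]
side crate [(array([437., 265.]), 0.62, array([ 0.487, -0.256,  0.   ])), (array([300.2, 321.9]), 0.61, array([0.549, 0.141, 0.   ]))]
side shuttle_cup [(array([289.5, 254.3]), 0.65, array([ 0.766, -0.   ,  0.   ]))]
side shuttle_tube [(array([140.1, 366.6]), 0.8, array([0.646, 0.443, 0.   ])), (array([438.2, 268.5]), 0.26, array([ 0.476, -0.245,  0.   ]))]
side glasses_case [(array([450.3, 229.7]), 0.85, array([ 0.569, -0.436,  0.   ])), (array([438.1, 241.6]), 0.3, array([ 0.553, -0.353,  0.   ]))]
```

Run:
```python
import cv2
a=cv2.imread('pics/scene0.png')[160:320,130:420];b=cv2.imread('pics/side0.png')[210:370,220:500]
cv2.imwrite('pics/c1.png',cv2.resize(a,None,fx=2.7,fy=2.7,interpolation=cv2.INTER_CUBIC))
cv2.imwrite('pics/c2.png',cv2.resize(b,None,fx=2.8,fy=2.8,interpolation=cv2.INTER_CUBIC))
```

```text
(no output)
```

View pics/c1.png

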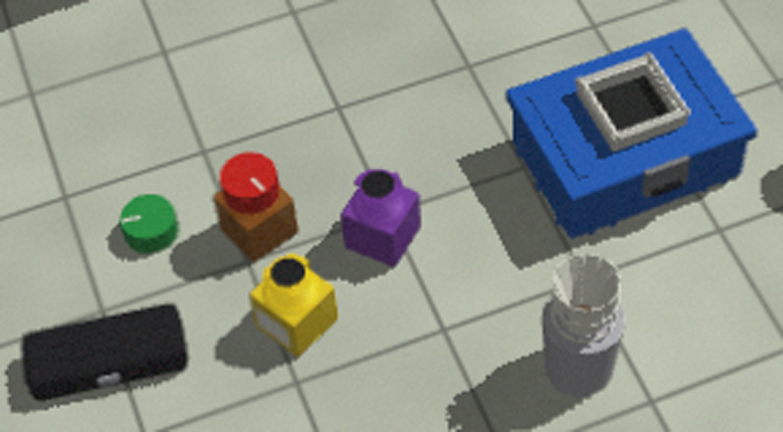

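View pics/c2.png

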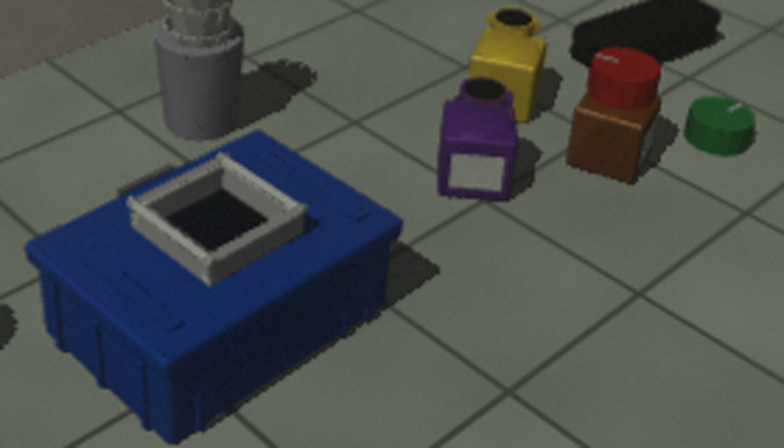

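Emit:
move_arm([
  {"offset":[0.3,-0.19,0.0],"delta_rot":[0,0,0]},
  {"offset":[0.6,-0.38,0.0],"delta_rot":[0,0,0]},
  {"offset":[0.9,-0.57,0.0],"delta_rot":[0,0,0]},
  {"offset":[0.9,-0.57,0.0],"delta_rot":[0,0,0]},
], hand=1, squeeze=80)

```text
clock: 1.38
position: [0.2671, -0.4866, 0.2395]
ee_rot: [0.992, 0.126, 0.0, 0.0]
ft_force: [0.3, -0.1, 0.6]
grip_width: 1.002
```

Emit:
move_arm([
  {"offset":[0.24,-0.15,0.0],"delta_rot":[0,0,0]},
  {"offset":[0.48,-0.3,0.0],"delta_rot":[0,0,0]},
  {"offset":[0.72,-0.45,0.0],"delta_rot":[0,0,0]},
  {"offset":[0.95,-0.6,0.0],"delta_rot":[0,0,0]},
  {"offset":[0.95,-0.6,0.0],"delta_rot":[0,0,0]},
])

```text
clock: 1.8
position: [0.3869, -0.3591, 0.2399]
ee_rot: [0.991, 0.131, 0.001, -0.001]
ft_force: [-0.8, 0.4, 0.8]
grip_width: 0.999
```

Emit:
move_arm([
  {"offset":[0.24,-0.15,0.0],"delta_rot":[0,0,0]},
  {"offset":[0.48,-0.3,0.0],"delta_rot":[0,0,0]},
  {"offset":[0.72,-0.45,0.0],"delta_rot":[0,0,0]},
  {"offset":[0.87,-0.56,0.0],"delta_rot":[0,0,0]},
  {"offset":[0.87,-0.56,0.0],"delta_rot":[0,0,0]},
  {"offset":[0.87,-0.56,0.0],"delta_rot":[0,0,0]},
])

```text
clock: 2.3
position: [0.4872, -0.2507, 0.2393]
ee_rot: [0.992, 0.127, 0.0, -0.0]
ft_force: [-0.6, -1.2, 1.1]
grip_width: 1.001
```

Run:
```python
from h import *
o=manip.get_obs();print(o['clock'],o['position'],o['ee_rot'],o['joint_pos'])
p=camera_params('wrist');im=camera('wrist');cv2.imwrite('pics/w1.png',im[:,:,::-1]);np.save('w1.npy',p)
for l,z in [("jar",0),("cap",.072),("cap_mark",.1)]:
    print(l,[(np.round(d['uv'],1),round(d['p'],2),np.round(atz(p,d['uv'],z),4)) for d in place_of('wrist',l)[:4]])
```

```text
2.3 [ 0.48724883 -0.25066939  0.23931417] [ 9.91840067e-01  1.27488189e-01  1.43127590e-04 -1.52701513e-04] [ 0.75223032  0.18967129 -0.40717774  1.6498417   0.07677795  1.31786281
 -0.98277214]
jar [(array([348.1,  64.5]), 0.81, array([ 0.6081, -0.2499,  0.    ])), (array([205.7, 109.3]), 0.7, array([ 0.5391, -0.1343,  0.    ]))]
cap [(array([401.6, 265.5]), 0.91, array([ 0.4622, -0.3327,  0.072 ])), (array([309.6, 214.9]), 0.81, array([ 0.4853, -0.2471,  0.072 ]))]
cap_mark [(array([436. , 289.6]), 0.78, array([ 0.4593, -0.3555,  0.1   ])), (array([307.9, 187.4]), 0.59, array([ 0.5121, -0.2394,  0.1   ]))]
```

View pics/w1.png

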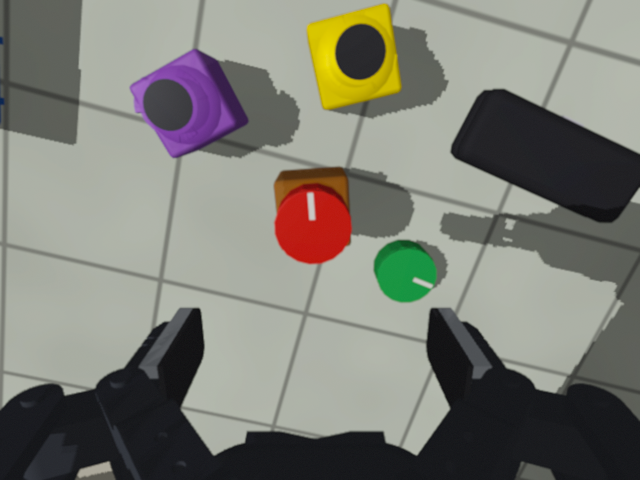

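The wrist picture shows the red cap centred at about (313,224), with its white mark pointing up (+tool x) from (312,219) to (311,193). The amber body shows above it. I'll fit the cap cylinder and the crate well numerically.

```bash
cat >> h.py <<'E'
def redmask(im):
    im=im.astype(int);m=((im[...,0]>90)&(im[...,1]<0.35*im[...,0])&(im[...,2]<0.35*im[...,0])).astype(np.uint8)
    return m
def blob(m,uv):
    n,l,s,c=cv2.connectedComponentsWithStats(m)
    k=min(range(1,n),key=lambda i:np.hypot(*(c[i]-uv))+(1e3 if s[i,4]<60 else 0))
    return (l==k).astype(np.uint8)
def capsil(p,x,y,z0,r=.029,h=.028):
    t=np.linspace(0,2*np.pi,60);X=np.concatenate([np.c_[x+r*np.cos(t),y+r*np.sin(t),0*t+z] for z in(z0,z0+h)])
    return cv2.convexHull(proj(p,X).astype(np.float32)).reshape(-1,2)
def render(poly):
    m=np.zeros((480*8,640*8),np.uint8);cv2.fillPoly(m,[np.round((poly+.5)*8).astype(int)],255)
    return cv2.resize(m,(640,480),interpolation=cv2.INTER_AREA)/255.
E
python3 - <<'E'
from h import *
from scipy.optimize import minimize
P={n:camera_params(n) for n in["scene","side"]};P['wrist']=np.load('w1.npy',allow_pickle=True).item()
I={'wrist':cv2.imread('pics/w1.png')[...,::-1],'scene':cv2.imread('pics/scene0.png')[...,::-1],'side':cv2.imread('pics/side0.png')[...,::-1]}
# crop to avoid helmets
M={}
for n in P:
    m=redmask(I[n]); M[n]=blob(m,proj(P[n],[.486,-.25,.086])[0]); print(n,M[n].sum())
for S in [['wrist'],['scene'],['side'],['scene','side','wrist']]:
    f=lambda q:sum(np.abs(render(capsil(P[n],q[0],q[1],.072))-M[n]).sum()/M[n].sum() for n in S)
    r=minimize(f,[.486,-.25],method='Nelder-Mead',options=dict(initial_simplex=[[.486,-.25],[.492,-.25],[.486,-.244]],xatol=1e-4,fatol=1e-4));print(S,r.x,r.fun)
# mark
im=I['wrist'].astype(int);g=(im.min(2)>140)&(cv2.dilate(M['wrist'],np.ones((3,3)))|cv2.morphologyEx(M['wrist'],cv2.MORPH_CLOSE,np.ones((15,15)))).astype(bool)
v,u=np.nonzero(g);print(len(u),u.min(),u.max(),v.min(),v.max())
a=atz(P['wrist'],[u[v<=v.min()+2].mean(),v.min()],.1);b=atz(P['wrist'],[u[v>=v.max()-2].mean(),v.max()],.1);print(a,b,np.arctan2(a[1]-b[1],a[0]-b[0]))
E
```

```text
scene 320
side 185
wrist 4536
['wrist'] [ 0.48371924 -0.25025869] 0.11971331742573572
['scene'] [ 0.47875745 -0.24963251] 0.2961519607843137
['side'] [ 0.50737169 -0.29024806] 1.417933227344992
['scene', 'side', 'wrist'] [ 0.48285199 -0.25017324] 2.1009652188369508
161 307 339 193 254
[ 0.50847306 -0.2417757   0.1       ] [ 0.46875552 -0.27465148  0.1       ] 0.6914280198831193
```

Run:
```python
from h import *
from scipy.optimize import minimize
P={n:camera_params(n) for n in["scene","side"]};P['wrist']=np.load('w1.npy',allow_pickle=True).item()
I={'wrist':cv2.imread('pics/w1.png')[...,::-1],'scene':cv2.imread('pics/scene0.png')[...,::-1],'side':cv2.imread('pics/side0.png')[...,::-1]}
M={}
for n in P:
    im=I[n].astype(int);m=((im[...,0]>55)&(im[...,1]<0.3*im[...,0])).astype(np.uint8)
    m=blob(m,proj(P[n],[.485,-.25,.086])[0]);M[n]=cv2.morphologyEx(m,cv2.MORPH_CLOSE,np.ones((9,9)));print(n,M[n].sum(),np.argwhere(M[n]).min(0),np.argwhere(M[n]).max(0))
for S in [['wrist'],['scene'],['side'],['scene','side','wrist']]:
    f=lambda q:sum(np.abs(render(capsil(P[n],q[0],q[1],.072))-M[n]).sum()/M[n].sum() for n in S)
    r=minimize(f,[.486,-.25],method='Nelder-Mead',options=dict(initial_simplex=[[.486,-.25],[.492,-.25],[.486,-.244]],xatol=1e-4,fatol=1e-4));print(S,r.x,r.fun)
q=r.x
im=I['wrist'].copy()
cv2.polylines(im,[np.round(capsil(P['wrist'],*q,.072)*1).astype(int)],True,(0,255,0),1)
w=cv2.resize(im[140:290,230:400],None,fx=4,fy=4)
cv2.imwrite('pics/o1.png',w[:,:,::-1])
g=I['wrist'].astype(int).min(2)
v,u=np.nonzero(g[188:225,300:322]>110);print(v.min()+188,v.max()+188,u.min()+300,u.max()+300)
pts=np.c_[u+300,v+188].astype(float);vx=cv2.fitLine(pts.astype(np.float32),cv2.DIST_L2,0,.01,.01).ravel()
t=((pts-vx[2:])@vx[:2]);a=atz(P['wrist'],vx[2:]+vx[:2]*t.min(),.1);b=atz(P['wrist'],vx[2:]+vx[:2]*t.max(),.1);print(a,b)
if a[0]<b[0]:a,b=b,a
print(np.arctan2(a[1]-b[1],a[0]-b[0]), np.hypot(*(a-q.tolist().__add__([.1]))[:2]))
```

```text
scene 361 [217 212] [238 232]
side 293 [227 432] [246 455]
wrist 4717 [184 275] [262 350]
['wrist'] [ 0.48299042 -0.2503324 ] 0.0758133908640836
['scene'] [ 0.47871269 -0.25044278] 0.1494215414697735
['side'] [ 0.4855707  -0.25292198] 0.6406210265676235
['scene', 'side', 'wrist'] [ 0.482488   -0.25040105] 0.9248014596723583
192 219 307 315
[ 0.50919537 -0.24150055  0.1       ] [ 0.48999826 -0.24805714  0.1       ]
0.32911875039381355 0.028151426830754486
```

View pics/o1.png

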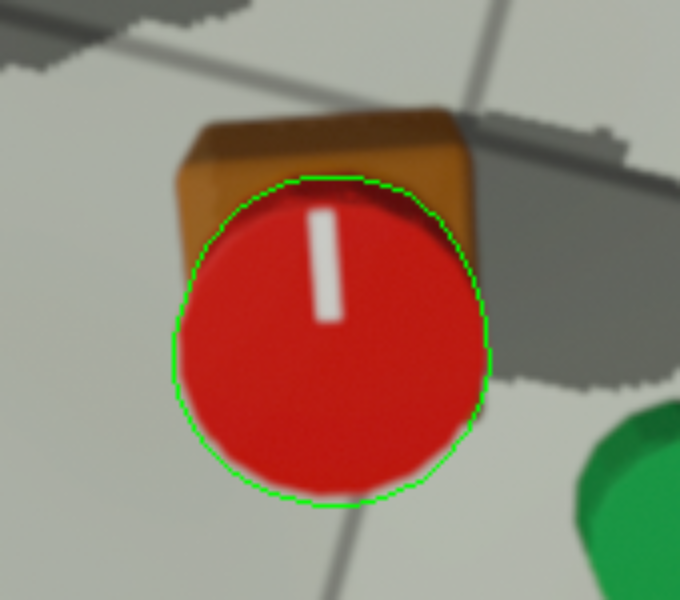

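Emit:
move_arm([
  {"offset":[0.13,-0.26,0.0],"delta_rot":[0,0,0]},
  {"offset":[0.25,-0.52,0.0],"delta_rot":[0,0,0]},
  {"offset":[0.38,-0.78,0.0],"delta_rot":[0,0,0]},
  {"offset":[0.44,-0.92,0.0],"delta_rot":[0,0,0]},
])

```text
clock: 2.83
position: [0.5159, -0.0994, 0.2397]
ee_rot: [0.992, 0.126, 0.0, -0.0]
ft_force: [1.3, -0.6, 0.0]
grip_width: 0.999
```

Emit:
move_arm([
  {"offset":[0.13,-0.26,0.0],"delta_rot":[0,0,0]},
  {"offset":[0.25,-0.52,0.0],"delta_rot":[0,0,0]},
  {"offset":[0.38,-0.78,0.0],"delta_rot":[0,0,0]},
  {"offset":[0.44,-0.92,0.0],"delta_rot":[0,0,0]},
  {"offset":[0.44,-0.92,0.0],"delta_rot":[0,0,0]},
])

```text
clock: 3.25
position: [0.5452, 0.0541, 0.2397]
ee_rot: [0.992, 0.129, 0.001, -0.001]
ft_force: [-0.8, -0.1, -0.3]
grip_width: 1.0
```

Run:
```python
from h import *
o=manip.get_obs();print(o['clock'],o['position'],o['ee_rot'],o['joint_pos'],o['joint_velocities'])
p=camera_params('wrist');im=camera('wrist');cv2.imwrite('pics/w2.png',im[:,:,::-1]);np.save('w2.npy',p)
for l,z in [("well",.085),("crate",0)]:
    print(l,[(np.round(d['uv'],1),round(d['p'],2),np.round(atz(p,d['uv'],z),4)) for d in place_of('wrist',l)[:4]])
```

```text
3.25 [0.5452177  0.05405154 0.23966049] [ 9.91651245e-01  1.28941954e-01  5.39477336e-04 -1.22039709e-03] [ 0.37292762  0.21762019 -0.63286086  1.64053048  0.12966386  1.3252398
 -1.59229821] [ 0.05755774 -0.01771608  0.07467407  0.01565413  0.00446884  0.00864284
  0.09490303]
well [(array([189.7, 184.1]), 0.87, array([0.5468, 0.1517, 0.085 ]))]
crate [(array([219.9, 167.5]), 0.82, array([0.5479, 0.1492, 0.    ]))]
```

View pics/w2.png

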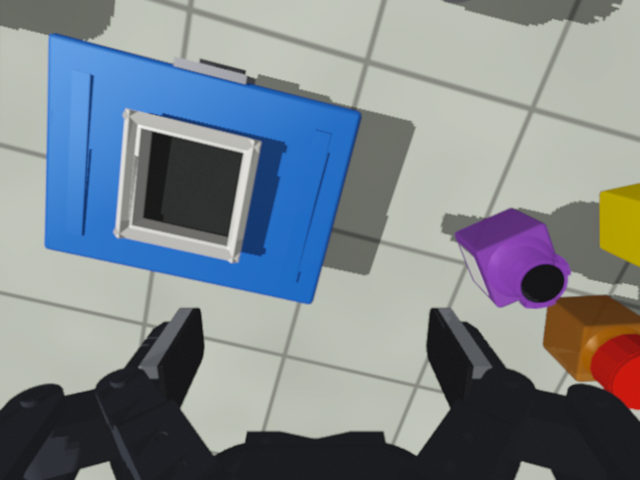

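The wrist picture shows the crate lid with corners at (51,34), (360,110), (311,302) and (45,248). The collar's top outer corners are near (125,109), (260,142), (238,262) and (116,236).

Run:
```python
from h import *
p=np.load('w2.npy',allow_pickle=True).item()
for uv in [(51,34),(360,110),(311,302),(45,248)]: print(atz(p,uv,.085))
lid=np.array([(51,34),(360,110),(311,302),(45,248)],float)
col=np.array([(125,109),(260,142),(238,262),(116,236)],float)
inn=np.array([(138,128),(247,150),(229,245),(131,226)],float)
sg=np.array([(1,1),(1,-1),(-1,-1),(-1,1)])
def pts(q,hx,hy,z):
    c,s=np.cos(q[2]),np.sin(q[2]);l=sg*[hx,hy];return np.c_[q[0]+c*l[:,0]-s*l[:,1],q[1]+s*l[:,0]+c*l[:,1],np.full(4,z)]
f1=lambda q:(proj(p,pts(q,.08,.11,.085))-lid).ravel()
f2=lambda q:(proj(p,pts(q,q[3],q[3],.11))-col).ravel()
r=least_squares(f1,[.547,.148,0]);print(r.x,np.round(r.fun,1))
r2=least_squares(f2,[.547,.148,0,.04]);print(r2.x,np.round(r2.fun,1))
# other cams
for n,c in [('scene',[(371.5,180.4),(385.6,206.3),(358.5,212),(343.7,188.5)])]:
    print(n,proj(camera_params(n),pts(r2.x,r2.x[3],r2.x[3],.11)))
    im=cv2.imread(f'pics/{n}0.png')
for n in['scene','side']:
    im=cv2.imread(f'pics/{n}0.png');im=cv2.resize(im,None,fx=4,fy=4,interpolation=cv2.INTER_CUBIC)
    for hx,hy,z in[(.08,.11,.085),(r2.x[3],)*2+(.11,)]:
        q=proj(camera_params(n),pts(r2.x,hx,hy,z));cv2.polylines(im,[np.round((q+.5)*4).astype(int)],True,(0,0,255),1)
    c=(q.mean(0)*4).astype(int);cv2.imwrite(f'pics/ov_{n}.png',im[c[1]-220:c[1]+220,c[0]-300:c[0]+300])
```

```text
[0.62298735 0.25593553 0.085     ]
[0.6301154  0.04334333 0.085     ]
[0.47463462 0.03875355 0.085     ]
[0.4673091  0.25320173 0.085     ]
[0.54761677 0.14721942 0.03080968] [-5.7 -3.6  5.2  0.1  3.5  4.8 -2.2  3.1]
[0.54812803 0.14710174 0.02904621 0.04412112] [ 0.3  0.4  0.1 -0.4 -0.1  0.  -0.4  0. ]
scene [[385.37957959 201.84865511]
 [357.19107641 212.24926598]
 [342.92823651 189.88471926]
 [370.56102368 180.07408187]]
```

View pics/ov_scene.png

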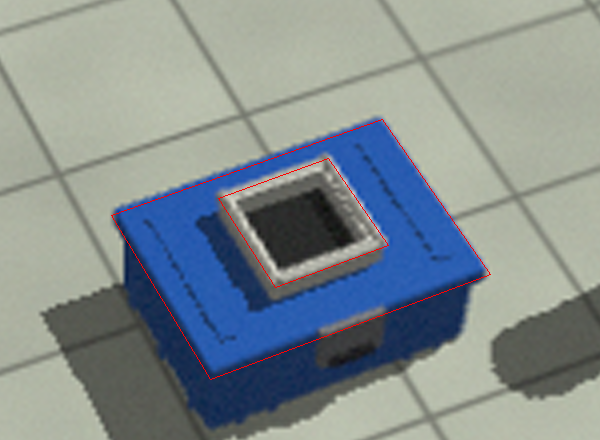

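View pics/ov_side.png

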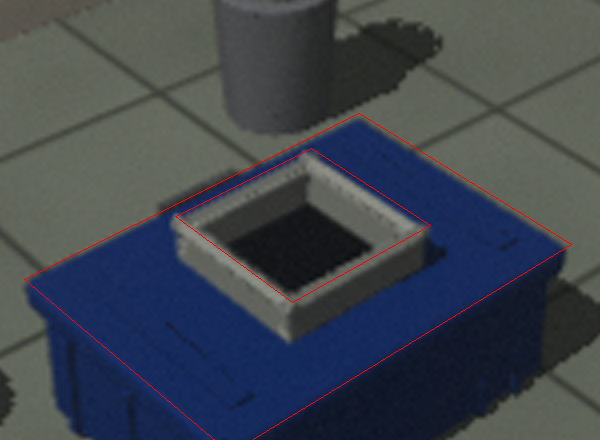

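Emit:
move_arm([
  {"offset":[-0.12,0.25,0.0],"delta_rot":[0,0,0]},
  {"offset":[-0.24,0.5,0.0],"delta_rot":[0,0,0]},
  {"offset":[-0.36,0.75,0.0],"delta_rot":[0,0,0]},
  {"offset":[-0.45,0.93,0.0],"delta_rot":[0,0,0]},
])

```text
clock: 3.73
position: [0.5129, -0.1103, 0.2394]
ee_rot: [0.992, 0.122, -0.0, 0.001]
ft_force: [0.3, -0.2, -0.4]
grip_width: 0.998
```

Emit:
move_arm([
  {"offset":[-0.12,0.25,0.05],"delta_rot":[0,0,0]},
  {"offset":[-0.24,0.5,0.12],"delta_rot":[0,0,0]},
  {"offset":[-0.36,0.75,0.2],"delta_rot":[0,0,0]},
  {"offset":[-0.45,0.93,0.27],"delta_rot":[0,0,0]},
  {"offset":[-0.45,0.93,0.27],"delta_rot":[0,0,0]},
  {"offset":[-0.45,0.93,0.27],"delta_rot":[0,0,0]},
  {"offset":[-0.45,0.93,0.27],"delta_rot":[0,0,0]},
])

```text
clock: 4.32
position: [0.4834, -0.2569, 0.199]
ee_rot: [0.992, 0.124, 0.0, -0.0]
ft_force: [0.3, 0.1, 0.5]
grip_width: 1.0
```

Run:
```python
from h import *
from scipy.optimize import minimize
o=manip.get_obs();print(o['clock'],o['position'],o['ee_rot'],o['joint_velocities'].round(3))
p=camera_params('wrist');im=camera('wrist');cv2.imwrite('pics/w3.png',im[:,:,::-1]);np.save('w3.npy',p)
i=im.astype(int);m=((i[...,0]>55)&(i[...,1]<0.3*i[...,0])).astype(np.uint8)
m=blob(m,proj(p,[.483,-.25,.086])[0]);m=cv2.morphologyEx(m,cv2.MORPH_CLOSE,np.ones((13,13)))
f=lambda q:np.abs(render(capsil(p,q[0],q[1],.072))-m).sum()/m.sum()
r=minimize(f,[.486,-.25],method='Nelder-Mead',options=dict(initial_simplex=[[.486,-.25],[.492,-.25],[.486,-.244]],xatol=1e-4,fatol=1e-4));print(r.x,r.fun)
o2=im.copy();cv2.polylines(o2,[np.round(capsil(p,*r.x,.072)).astype(int)],True,(0,255,0),1);cv2.imwrite('pics/w3o.png',o2[:,:,::-1])
```

```text
4.3167 [ 0.48341911 -0.25686579  0.19895664] [ 9.92234277e-01  1.24383036e-01  7.95810854e-06 -2.00736537e-05] [-0.026 -0.008 -0.026 -0.004 -0.001 -0.001 -0.001]
[ 0.48359483 -0.24994894] 0.0690256202606199
```

View pics/w3o.png

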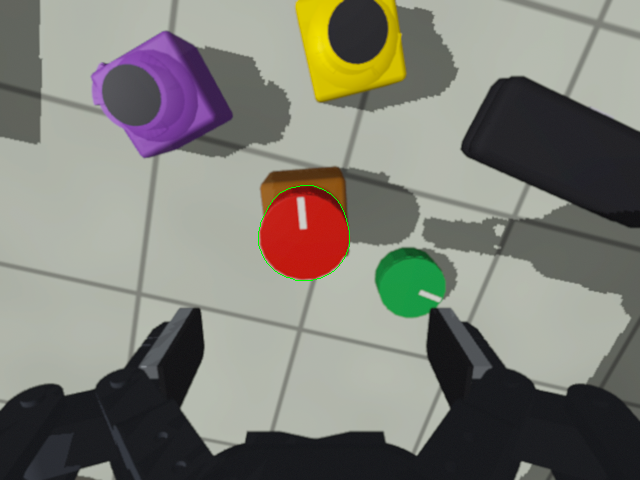

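Emit:
move_arm([
  {"offset":[0.011,-0.045,0.1],"delta_rot":[0,0,0]},
  {"offset":[0.011,-0.045,0.3],"delta_rot":[0,0,0]},
  {"offset":[0.011,-0.045,0.5],"delta_rot":[0,0,0]},
  {"offset":[0.011,-0.045,0.65],"delta_rot":[0,0,0]},
  {"offset":[0.011,-0.045,0.73],"delta_rot":[0,0,0]},
  {"offset":[0.011,-0.045,0.78],"delta_rot":[0,0,0]},
  {"offset":[0.011,-0.045,0.78],"delta_rot":[0,0,0]},
  {"offset":[0.011,-0.045,0.78],"delta_rot":[0,0,0]},
])

```text
clock: 5.03
position: [0.4848, -0.249, 0.0829]
ee_rot: [0.992, 0.126, 0.001, 0.0]
ft_force: [0.3, -0.8, 0.6]
grip_width: 1.002
```

Run:
```python
from h import *
o=manip.get_obs();print(o['clock'],o['position'],o['ee_rot'],o['ft_force'])
cv2.imwrite('pics/w4.png',camera('wrist')[:,:,::-1])
```

```text
5.0333 [ 0.48475456 -0.24901057  0.08291918] [9.92053336e-01 1.25816094e-01 5.92833944e-04 3.72194734e-04] [ 0.31760988 -0.8402046   0.57996256]
```

View pics/w4.png

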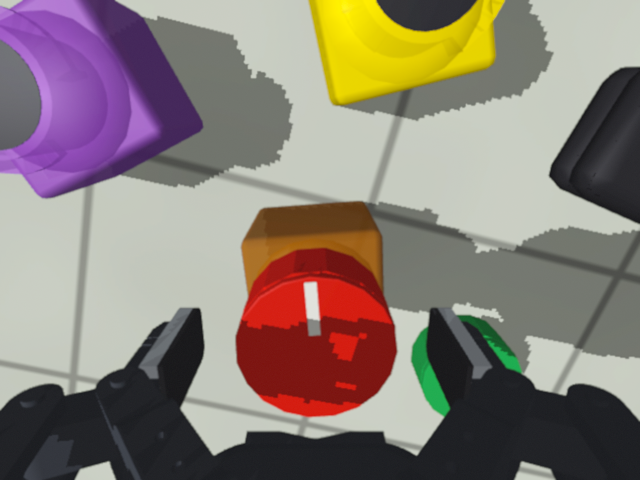

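The open fingers sit on either side of the red cap, which is centred at about (316,335). The cap lies between the pads, so I'm closing.

Emit:
move_arm([
  {"offset":[0,0,0],"delta_rot":[0,0,0]},
  {"offset":[0,0,0],"delta_rot":[0,0,0]},
  {"offset":[0,0,0],"delta_rot":[0,0,0]},
  {"offset":[0,0,0],"delta_rot":[0,0,0]},
  {"offset":[0,0,0],"delta_rot":[0,0,0]},
  {"offset":[0,0,0],"delta_rot":[0,0,0]},
  {"offset":[0,0,0],"delta_rot":[0,0,0]},
  {"offset":[0,0,0],"delta_rot":[0,0,0]},
], hand=-1, squeeze=80)

```text
clock: 5.75
position: [0.4846, -0.2495, 0.0834]
ee_rot: [0.992, 0.125, 0.001, 0.001]
ft_force: [-3.5, 1.7, 10.0]
grip_width: 0.655
```

Run:
```python
from h import *
o=manip.get_obs();print(o['clock'],o['position'],o['ee_rot'],o['ft_force'],o['grip_width'])
p=camera_params('wrist');np.save('w5.npy',p)
cv2.imwrite('pics/w5.png',camera('wrist')[:,:,::-1])
cv2.imwrite('pics/s5.png',cv2.resize(camera('side')[180:300,380:540],None,fx=4,fy=4)[:,:,::-1])
```

```text
5.75 [ 0.48457087 -0.24951582  0.08337002] [9.92096718e-01 1.25471727e-01 6.46153100e-04 7.27902736e-04] [-3.49279355  1.66365191  9.98362255] 0.6552318806854851
```

View pics/w5.png

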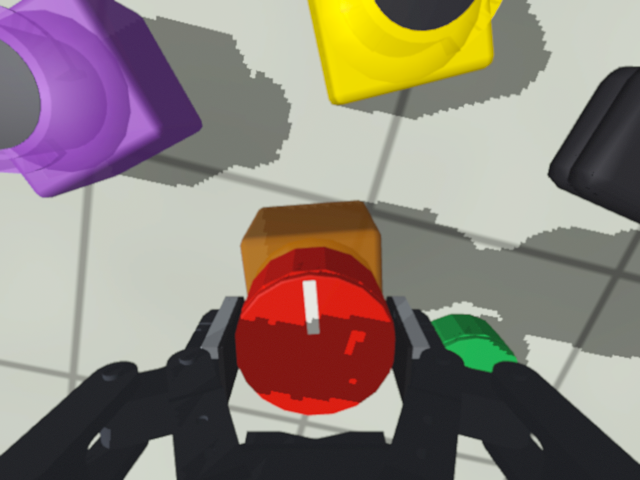

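View pics/s5.png

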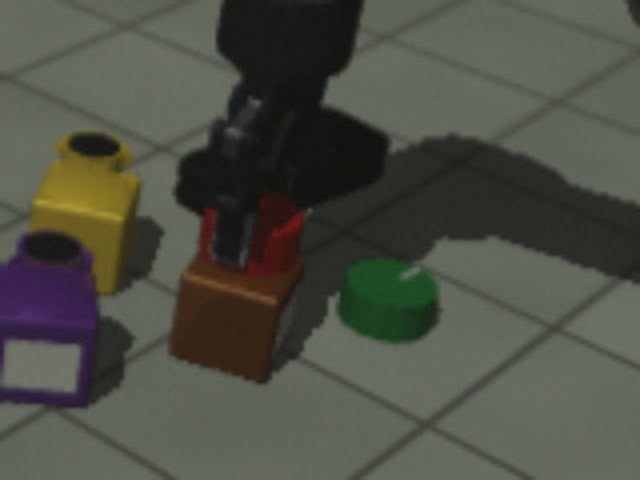

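Emit:
move_arm([
  {"offset":[0,0,-0.1],"delta_rot":[0,0,0]},
  {"offset":[0,0,-0.25],"delta_rot":[0,0,0]},
  {"offset":[0,0,-0.45],"delta_rot":[0,0,0]},
  {"offset":[0,0,-0.65],"delta_rot":[0,0,0]},
  {"offset":[0,0,-0.85],"delta_rot":[0,0,0]},
  {"offset":[0,0,-1.0],"delta_rot":[0,0,0]},
  {"offset":[0,0,-1.0],"delta_rot":[0,0,0]},
])

```text
clock: 6.43
position: [0.4858, -0.2497, 0.237]
ee_rot: [0.992, 0.126, 0.003, 0.002]
ft_force: [0.3, -0.4, -2.9]
grip_width: 0.652
```

Emit:
move_arm([
  {"offset":[0.05,-0.1,0],"delta_rot":[0,0,0]},
  {"offset":[0.12,-0.27,0],"delta_rot":[0,0,0]},
  {"offset":[0.19,-0.44,0],"delta_rot":[0,0,0]},
  {"offset":[0.27,-0.62,0],"delta_rot":[0,0,0]},
  {"offset":[0.357,-0.819,0],"delta_rot":[0,0,0]},
])

```text
clock: 6.85
position: [0.5045, -0.1161, 0.2307]
ee_rot: [0.992, 0.125, -0.001, -0.0]
ft_force: [1.2, -0.1, -3.7]
grip_width: 0.656
```

Emit:
move_arm([
  {"offset":[0.08,-0.2,0],"delta_rot":[0,0,0]},
  {"offset":[0.16,-0.4,0],"delta_rot":[0,0,0]},
  {"offset":[0.24,-0.6,0],"delta_rot":[0,0,0]},
  {"offset":[0.32,-0.75,0],"delta_rot":[0,0,0]},
  {"offset":[0.357,-0.819,0],"delta_rot":[0,0,0]},
])

```text
clock: 7.27
position: [0.5261, 0.0199, 0.231]
ee_rot: [0.992, 0.128, -0.0, -0.001]
ft_force: [-0.4, -0.1, -2.6]
grip_width: 0.661
```

Emit:
move_arm([
  {"offset":[0.08,-0.18,0],"delta_rot":[0,0,0.03]},
  {"offset":[0.16,-0.36,0],"delta_rot":[0,0,0.07]},
  {"offset":[0.24,-0.54,0],"delta_rot":[0,0,0.11]},
  {"offset":[0.31,-0.7,0],"delta_rot":[0,0,0.15]},
  {"offset":[0.357,-0.819,0],"delta_rot":[0,0,0.191]},
  {"offset":[0.357,-0.819,0],"delta_rot":[0,0,0.191]},
  {"offset":[0.357,-0.819,0],"delta_rot":[0,0,0.191]},
])

```text
clock: 7.85
position: [0.547, 0.1491, 0.2307]
ee_rot: [1.0, -0.023, -0.001, 0.0]
ft_force: [-0.4, -0.5, -2.6]
grip_width: 0.652
```

```bash
python3 - <<'E'
from h import *
o=manip.get_obs();print(o['clock'],o['position'],o['ee_rot'],o['ft_force'],o['grip_width'],o['joint_pos'])
print(R.from_quat(o['ee_rot']).as_matrix().round(4))
p=camera_params('wrist');np.save('w6.npy',p)
for n in['wrist','scene','side']:
  im=camera(n);cv2.imwrite(f'pics/{n}6.png',im[:,:,::-1])
E
python3 -c "
import cv2
a=cv2.imread('pics/scene6.png')[120:260,280:440];b=cv2.imread('pics/side6.png')[140:370,200:400]
cv2.imwrite('pics/s6.png',cv2.resize(a,None,fx=4,fy=4,interpolation=2));cv2.imwrite('pics/d6.png',cv2.resize(b,None,fx=2.6,fy=2.6,interpolation=2))"
```

```text
7.85 [0.54700702 0.1490751  0.23066911] [ 9.99743608e-01 -2.26275080e-02 -8.44599271e-04  1.42816036e-06] [-0.39184157 -0.54185872 -2.5789879 ] 0.6520150003869344 [ 0.21064422  0.27663297 -0.6614937   1.60147686  0.1730923   1.32484593
 -2.09101198]
[[ 0.999  -0.0452 -0.0017]
 [-0.0452 -0.999   0.    ]
 [-0.0017  0.     -1.    ]]
```

View pics/wrist6.png

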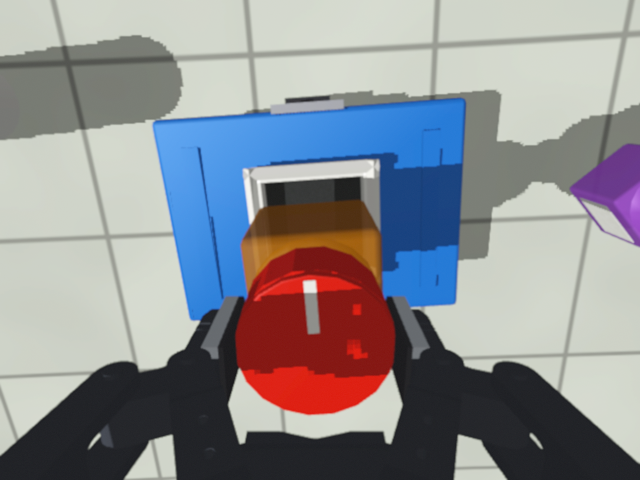

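View pics/s6.png

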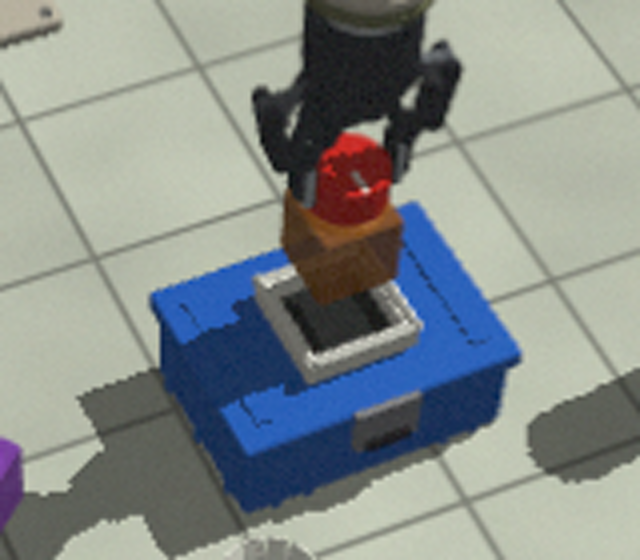

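View pics/d6.png

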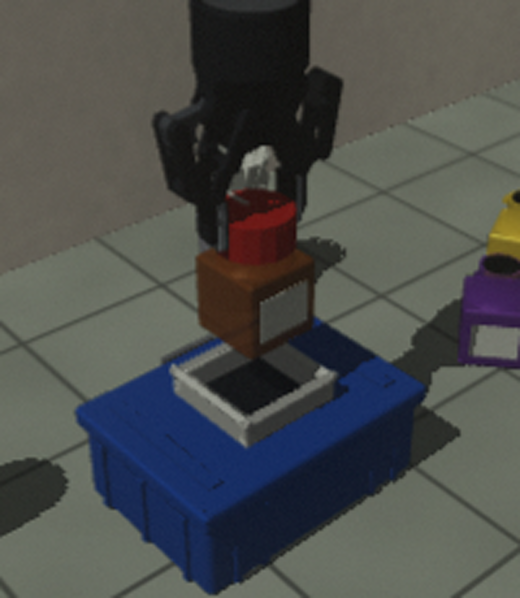

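The jar hangs over the well. In the wrist picture the collar's far edge runs (245,170)–(378,160), and the jar's far shoulder edge runs about (265,207)–(365,202). I'll check the relative yaw and offset.

Run:
```python
import cv2
im=cv2.imread('pics/wrist6.png')[140:300,220:420];cv2.imwrite('pics/w6z.png',cv2.resize(im,None,fx=4,fy=4-.25,interpolation=2))
```

```text
(no output)
```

View pics/w6z.png

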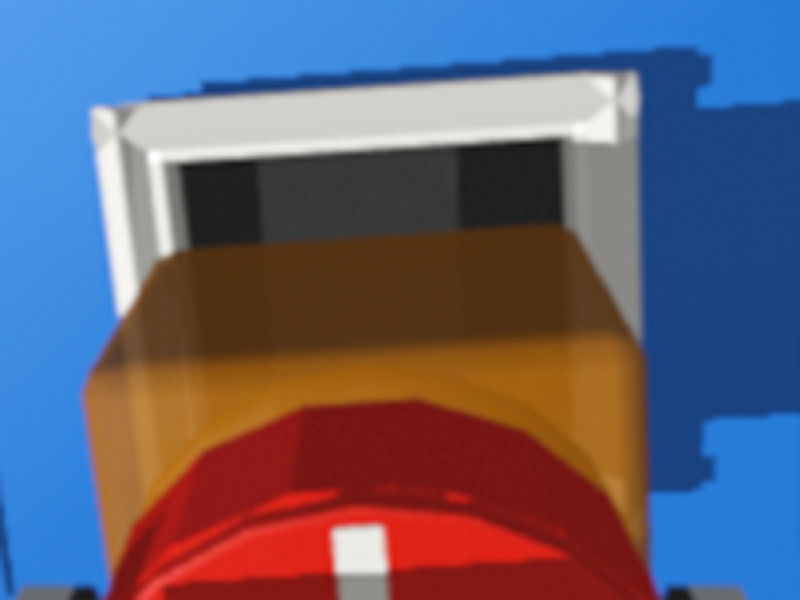

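Run:
```python
from h import *
p=np.load('w6.npy',allow_pickle=True).item()
def e(a,b,z):
    A,B=atz(p,a,z),atz(p,b,z);print(A.round(4),B.round(4),'mid',((A+B)/2).round(4),'len',np.linalg.norm(A-B).round(4),'yaw',np.arctan2(*( (A-B)[[1,0]]))-np.pi/2)
e((243,168.8),(379.3,159.2),.11)
e((261.3,209.9),(363.8,201.9),.1473)
e((242,242.7),(381.3,232),.207)
```

```text
[0.5917 0.1938 0.11  ] [0.5938 0.1048 0.11  ] mid [0.5928 0.1493 0.11  ] len 0.0891 yaw 0.023448422527782897
[0.5729 0.1786 0.1473] [0.5749 0.1195 0.1473] mid [0.5739 0.149  0.1473] len 0.0592 yaw 0.03364068553487676
[0.5737 0.179  0.207 ] [0.5758 0.1192 0.207 ] mid [0.5747 0.1491 0.207 ] len 0.0599 yaw 0.03445349843726975
```

Emit:
move_arm([
  {"offset":[0.02,0,0.0],"delta_rot":[0,0,0]},
  {"offset":[0.02,0,0.05],"delta_rot":[0,0,0]},
  {"offset":[0.02,0,0.12],"delta_rot":[0,0,0]},
  {"offset":[0.02,0,0.19],"delta_rot":[0,0,0]},
  {"offset":[0.02,0,0.25],"delta_rot":[0,0,0]},
  {"offset":[0.02,0,0.3],"delta_rot":[0,0,0]},
  {"offset":[0.02,0,0.34],"delta_rot":[0,0,0]},
  {"offset":[0.02,0,0.34],"delta_rot":[0,0,0]},
])

```text
clock: 8.67
position: [0.55, 0.1475, 0.1791]
ee_rot: [1.0, -0.024, -0.001, 0.0]
ft_force: [-0.8, -0.3, -2.9]
grip_width: 0.653
```

Run:
```python
from h import *
o=manip.get_obs();print(o['clock'],o['position'],o['ft_force'],o['torque'])
np.save('w7.npy',camera_params('wrist'))
im=camera('wrist')[:,:,::-1];cv2.imwrite('pics/w7.png',im)
cv2.imwrite('pics/d7.png',cv2.resize(camera('side')[140:370,200:400],None,fx=2.6,fy=2.6,interpolation=2)[:,:,::-1])
```

```text
8.6667 [0.55001588 0.14751356 0.17910053] [-0.75554342 -0.30754912 -2.86355585] [-0.01975788 -0.03606036 -0.00454489]
```

View pics/w7.png

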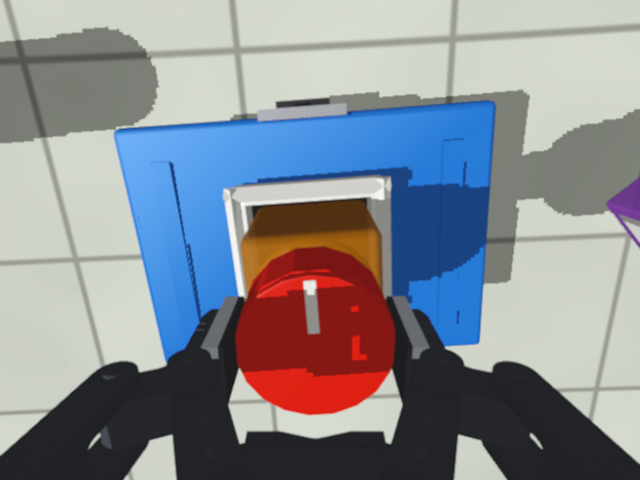

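View pics/d7.png

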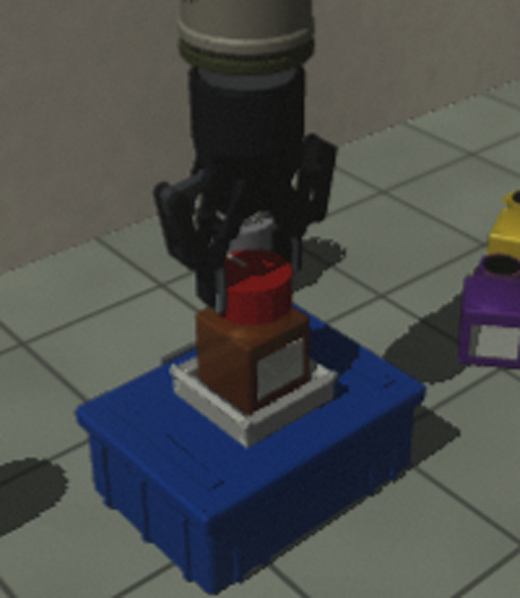

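The jar is inside the collar with no contact force. I'm lowering it the last centimetre.

Emit:
move_arm([
  {"offset":[0,0,0.025],"delta_rot":[0,0,0]},
  {"offset":[0,0,0.05],"delta_rot":[0,0,0]},
  {"offset":[0,0,0.065],"delta_rot":[0,0,0]},
  {"offset":[0,0,0.075],"delta_rot":[0,0,0]},
  {"offset":[0,0,0.075],"delta_rot":[0,0,0]},
  {"offset":[0,0,0.075],"delta_rot":[0,0,0]},
])

```text
clock: 9.27
position: [0.5507, 0.1478, 0.1695]
ee_rot: [1.0, -0.024, -0.0, 0.0]
ft_force: [0.7, -0.1, -3.2]
grip_width: 0.654
```

Emit:
move_arm([
  {"offset":[0,0,0.007],"delta_rot":[0,0,0]},
  {"offset":[0,0,0.014],"delta_rot":[0,0,0]},
  {"offset":[0,0,0.014],"delta_rot":[0,0,0]},
  {"offset":[0,0,0.014],"delta_rot":[0,0,0]},
])

```text
clock: 9.6
position: [0.5511, 0.1479, 0.1686]
ee_rot: [1.0, -0.024, 0.001, 0.0]
ft_force: [-2.5, -1.2, 4.5]
grip_width: 0.654
```

Emit:
move_arm([
  {"offset":[0,0,0],"delta_rot":[0,0,-0.03]},
  {"offset":[0,0,0],"delta_rot":[0,0,-0.07]},
  {"offset":[0,0,0],"delta_rot":[0,0,-0.11]},
  {"offset":[0,0,0],"delta_rot":[0,0,-0.15]},
  {"offset":[0,0,0],"delta_rot":[0,0,-0.19]},
  {"offset":[0,0,0],"delta_rot":[0,0,-0.23]},
  {"offset":[0,0,0],"delta_rot":[0,0,-0.27]},
  {"offset":[0,0,0],"delta_rot":[0,0,-0.31]},
  {"offset":[0,0,0],"delta_rot":[0,0,-0.31]},
])

```text
clock: 10.35
position: [0.5517, 0.1484, 0.169]
ee_rot: [0.976, 0.22, 0.002, -0.0]
ft_force: [-0.4, 0.4, 6.0]
grip_width: 0.653
```

Run:
```python
from h import *
o=manip.get_obs();print(o['clock'],o['position'],o['ft_force'],o['torque'],R.from_quat(o['ee_rot']).as_matrix().round(3)[:,0])
np.save('w8.npy',camera_params('wrist'))
im=camera('wrist')[:,:,::-1];cv2.imwrite('pics/w8.png',im)
```

```text
10.35 [0.55173908 0.14837601 0.16899193] [-0.44548459  0.43357655  5.96323023] [-0.0276056   0.04873198  0.07520913] [0.904 0.428 0.003]
```

View pics/w8.png

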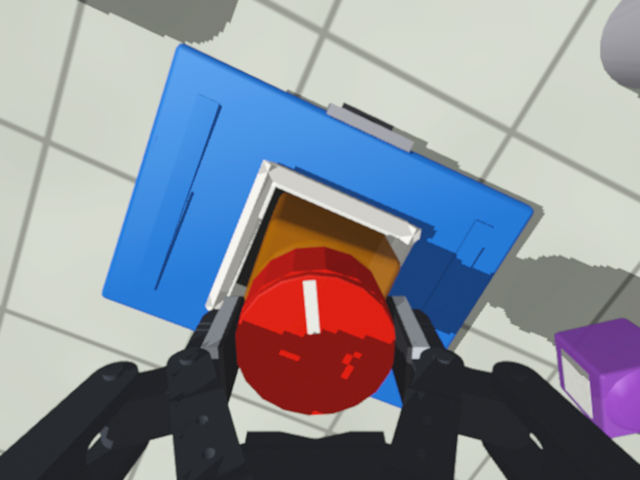

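The cap has turned with the gripper without slipping, and the jar is held by the well: its edge (283,193)–(400,238) stays nearly parallel to the collar. Continuing the turn.

Emit:
move_arm([
  {"offset":[0,0,0],"delta_rot":[0,0,-0.04]},
  {"offset":[0,0,0],"delta_rot":[0,0,-0.09]},
  {"offset":[0,0,0],"delta_rot":[0,0,-0.14]},
  {"offset":[0,0,0],"delta_rot":[0,0,-0.19]},
  {"offset":[0,0,0],"delta_rot":[0,0,-0.24]},
  {"offset":[0,0,0],"delta_rot":[0,0,-0.29]},
  {"offset":[0,0,0],"delta_rot":[0,0,-0.34]},
  {"offset":[0,0,0],"delta_rot":[0,0,-0.39]},
  {"offset":[0,0,0],"delta_rot":[0,0,-0.44]},
  {"offset":[0,0,0],"delta_rot":[0,0,-0.48]},
  {"offset":[0,0,0],"delta_rot":[0,0,-0.51]},
  {"offset":[0,0,0],"delta_rot":[0,0,-0.51]},
])

```text
clock: 11.4
position: [0.5508, 0.1493, 0.1693]
ee_rot: [0.813, 0.583, 0.001, -0.0]
ft_force: [-5.4, 1.8, 11.3]
grip_width: 0.654
```

Run:
```python
from h import *
o=manip.get_obs();m=R.from_quat(o['ee_rot']).as_matrix().round(3);print(o['clock'],o['position'],o['ft_force'],o['torque'],m[:,0],np.arctan2(m[1,0],m[0,0])+.045)
np.save('w9.npy',camera_params('wrist'))
im=camera('wrist')[:,:,::-1];cv2.imwrite('pics/w9.png',im)
cv2.imwrite('pics/s9.png',cv2.resize(camera('scene')[120:260,280:440],None,fx=4,fy=4,interpolation=2)[:,:,::-1])
```

```text
11.4 [0.55080264 0.14934876 0.16932614] [-5.43658119  1.81582542 11.30975585] [0.37551224 1.24403987 0.07150085] [0.321 0.947 0.002] 1.2889857270330471
```

View pics/w9.png

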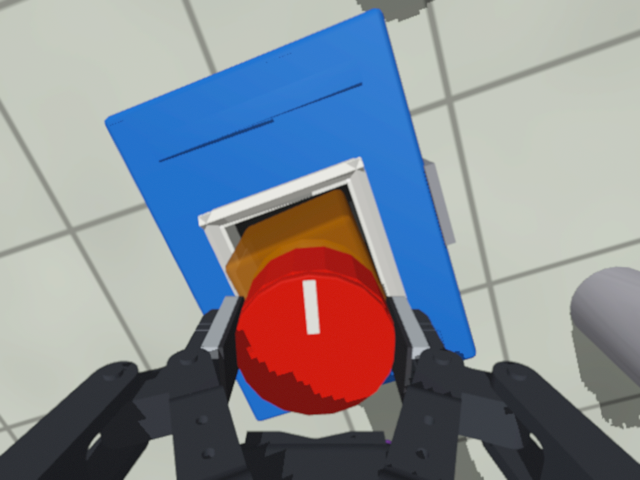

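View pics/s9.png

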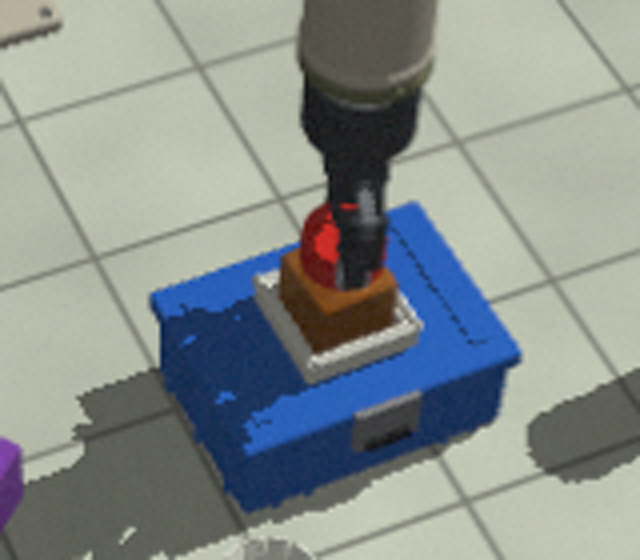

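Gripper turn is 1.29 rad, less about 0.07 rad of jar twist, so about 1.2 rad relative, which is inside the good range. I'm relieving the small side load and starting the lift.

Emit:
move_arm([
  {"offset":[0,-0.005,0],"delta_rot":[0,0,0]},
  {"offset":[0,-0.005,-0.01],"delta_rot":[0,0,0]},
  {"offset":[0,-0.005,-0.03],"delta_rot":[0,0,0]},
  {"offset":[0,-0.005,-0.05],"delta_rot":[0,0,0]},
  {"offset":[0,-0.005,-0.05],"delta_rot":[0,0,0]},
])

```text
clock: 11.92
position: [0.5504, 0.1481, 0.1757]
ee_rot: [0.814, 0.581, 0.0, 0.0]
ft_force: [-0.3, 0.7, -0.4]
grip_width: 0.652
```

Run:
```python
from h import *
o=manip.get_obs();print(o['clock'],o['position'],o['ft_force'],o['torque'])
cv2.imwrite('pics/w10.png',camera('wrist')[:,:,::-1])
cv2.imwrite('pics/d10.png',cv2.resize(camera('side')[140:370,200:400],None,fx=2.6,fy=2.6,interpolation=2)[:,:,::-1])
```

```text
11.9167 [0.55036341 0.14812507 0.17569199] [-0.30089777  0.65401928 -0.37652   ] [ 0.16566167  0.08751504 -0.02201846]
```

View pics/w10.png

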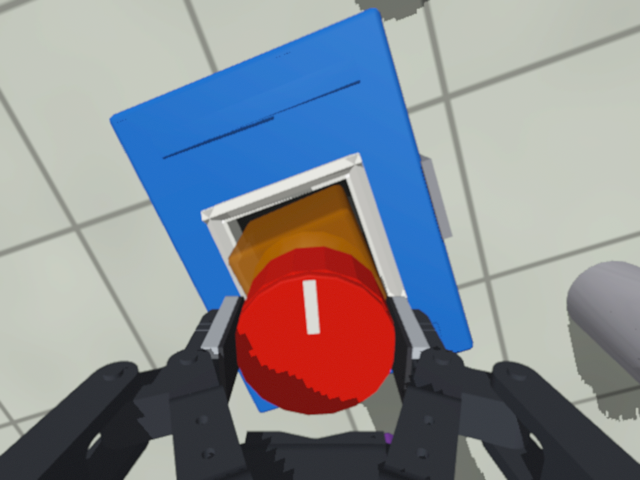

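View pics/d10.png

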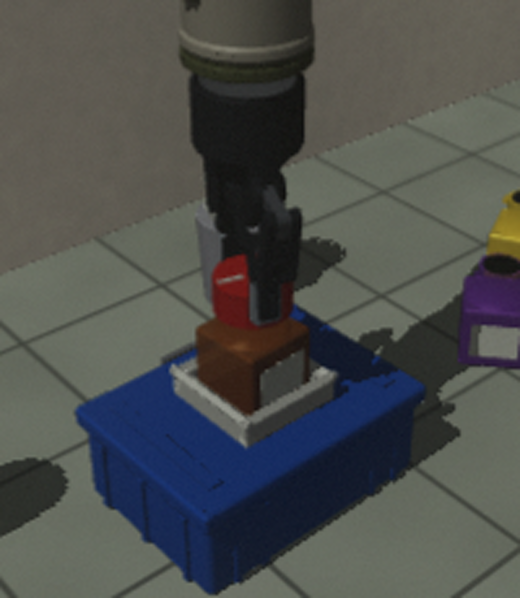

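The cap rises with no load (about −0.4 N) and the jar stays down. Lifting the rest.

Emit:
move_arm([
  {"offset":[0,0,-0.03],"delta_rot":[0,0,0]},
  {"offset":[0,0,-0.07],"delta_rot":[0,0,0]},
  {"offset":[0,0,-0.12],"delta_rot":[0,0,0]},
  {"offset":[0,0,-0.17],"delta_rot":[0,0,0]},
  {"offset":[0,0,-0.21],"delta_rot":[0,0,0]},
  {"offset":[0,0,-0.23],"delta_rot":[0,0,0]},
  {"offset":[0,0,-0.23],"delta_rot":[0,0,0]},
  {"offset":[0,0,-0.23],"delta_rot":[0,0,0]},
  {"offset":[0,0,-0.23],"delta_rot":[0,0,0]},
])

```text
clock: 12.77
position: [0.5499, 0.1479, 0.2091]
ee_rot: [0.814, 0.581, -0.0, 0.0]
ft_force: [0.6, 0.8, -0.6]
grip_width: 0.652
```

Run:
```python
from h import *
o=manip.get_obs();print(o['clock'],o['position'],o['ft_force'],R.from_quat(o['ee_rot']).as_matrix()[2].round(4),o['grip_width'])
cv2.imwrite('pics/w11.png',camera('wrist')[:,:,::-1])
d=camera('side')[:,:,::-1];cv2.imwrite('pics/side11.png',d)
cv2.imwrite('pics/d11.png',cv2.resize(d[140:370,200:400],None,fx=2.6,fy=2.6,interpolation=2))
d=camera('scene')[:,:,::-1];cv2.imwrite('pics/scene11.png',d)
P=camera_params('side')
jx,jy=.548,.1475
print('rim',proj(P,[[jx,jy,.178],[jx,jy,.157+.041],[jx,jy,.185+.041]]))
```

```text
12.7667 [0.54987127 0.14787621 0.20912562] [ 0.55156167  0.83571164 -0.63650294] [-4.e-04 -3.e-04 -1.e+00] 0.651589917406536
rim [[297.06892223 252.08482514]
 [296.95160314 243.01601717]
 [296.78293737 229.91139033]]
```

View pics/d11.png

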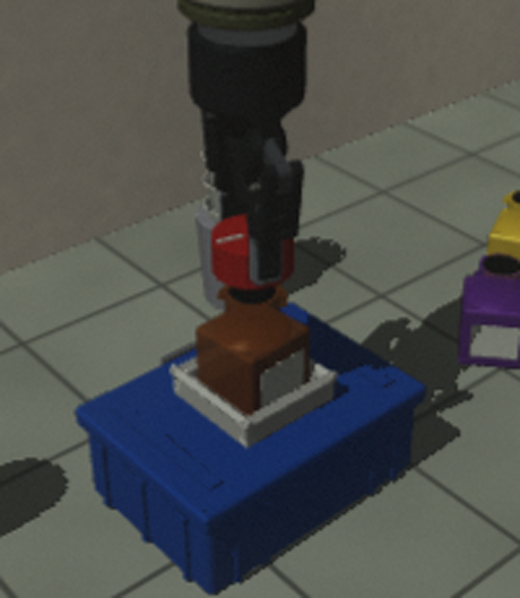

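View pics/scene11.png

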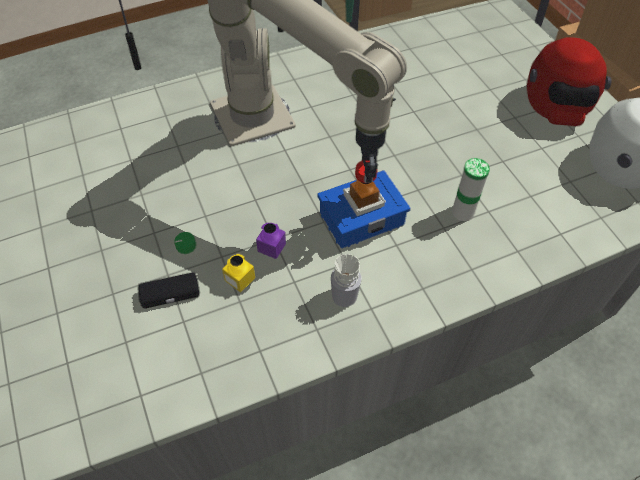

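View pics/w11.png

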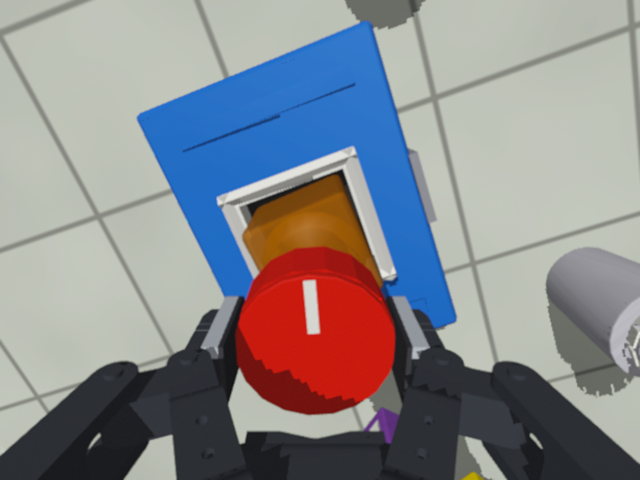

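The jar stands level in the well with its dark mouth visible, at about (254,293) in the side crop, and the cap is level above it. The bystanders look unmoved. Handing in.

```bash
python3 -c "
from workcell import manip
print(manip.hand_in())"
```

```text
the job is handed in; nothing more can be done
None
```

The job is handed in. The amber jar stands open and upright in the crate's well, and the gripper is holding the red cap over it.

I carried the jar by its cap and set it in the well. Then I turned the gripper 1.29 rad anticlockwise, about 1.2 rad of it relative to the jar, since the jar twisted a little in the well. After that I lifted the cap straight up.

Last checks at 12.8 s:
- **Cap:** it is level and still gripped. It sits about 2 cm above the mouth, worked out from how far the tool rose.
- **Jar:** it stayed down in the well with its mouth visible. There was no load on the tool as the cap came away.
- **Bystanders:** the shuttlecock cup, shuttle tube and sunglasses case look unmoved in the scene picture. I compared them by eye and did not measure them.
- **Disagreements and oddities:** the side camera put the collar and cap a few mm from where the wrist camera did, so I relied on the wrist view. Near the end of the turn there was a brief side load of about 6 N, with 11 N vertical. Both were gone once I eased off and started lifting.

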